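# Free the rusted guard bolt and try the pull switch

### The arm

A 6-joint arm with a two-finger parallel gripper is mounted at the origin on a cart in front of the work surface, level with it; the furniture and walls round the work are solid. World frame = base frame: x ahead of the robot, y to its left, z up, the work surface at z = 0. Lengths are in m, angles in rad, forces in N, time in s.
With the tool pointing down it reaches from about 0.425 to 0.95 m from the base axis. Payload 3.5 kg.
Tool frame: the origin (TCP) lies at the very end of the fingers, on their centre line; the grasp point (between the pads) lies 19 mm behind it; z points along the fingers, y is the line along which they close (so a half turn about z gives the same grasp; the last joint's range is limited). The gripper opens to 85 mm and grips with 20 to 120 N. Pads are 22 mm wide; open, the fingers measure 114 mm over their backs; the gripper's body (76 mm by 85 mm) begins 54 mm behind the grasp point. The pads swing forward as they close: fully open they stand 13 mm farther back than shut.
Start: joints at [0.974, 0.286, 1.577, -0, 1.279, -0.15], TCP at [0.292, 0.609, 0.231] pointing down, gripper open.
Joint ranges: [-2.77, 2.77], [-0.9, 2.22], [0.21, 2.48], [-1.53, 4.67], [0.24, 2.81], [-2.84, 2.84]. Speed limits (rad/s): [2.79, 2.79, 3.14, 3.14, 3.14, 3.14].

### API

Orientations are given as a unit quaternion [x, y, z, w].
In Python, from plant import ctrl, optics, sign_off gives the robot as it stands.
- The arm moves only by the shell command python3 -m creep 'ROWS' [FORCE]. ROWS is JSON, a list of rows, each an object of numbers: "x", "y", "z": the shift along the tool's x, y, z in mm; "rx", "ry", "rz": the turn, a rotation vector about the tool's x, y, z in degrees; "grip": the opening, from 0 (shut) to 1 (fully open). In form: [{"x": .., "y": .., "z": .., "rx": .., "ry": .., "rz": .., "grip": ..}, ...]. A call has exactly 10 rows; each row shifts and turns the commanded pose from where the row before left it, along the tool's axes as they then stand; what a row does not reach is not made up. A row lasts 1/12 s, in which the tool goes at most 41.7 mm and 7.16 degrees, less where a joint would pass 70% of its speed; a pose out of reach is approached as far as the arm can. A call with a gripper value outside its range is refused whole. The fingers move at their own pace and stop on an object; FORCE is the grip in N (left out, the last holds). Time passes only in rows, so rows that do not move let the fingers close, or fill a call up. It gives the time, the measured TCP pose, the force, the opening and the grip force at its end, in the units of the state.
- ctrl.get_state(): the state, without advancing time (a new reading comes with each control period).
- optics.read_camera(name): name is "scene" or "top" or "wrist"; returns a dict with "color" (420x560x3 uint8, blue, green, red), "K" (3x3 intrinsics, pixels), "R" (3x3) and "t" (3): a world point X has camera coordinates R X + t. Camera axes: x right, y down, z forward; pixel columns grow to the right and rows downward; lengths in m; the calibration is good to about 2 mm. A picture is of the moment at which its call begins. There is no depth.
- sign_off(): hands the job in; it is judged then, once.
The state is a dict: "time": time; "qpos": joint angles; "dq": joint speeds; "joint_efforts": joint torques, N m; "eef_pos": TCP position; "tcp_rot": TCP orientation; "contact_force": force on the tool from outside, world axes, zero at the start; "wrist_torque": the same for the moment, N m; "opening": opening from 0.0 (shut) to 1.0 (fully open); "finger_force": force on a finger pad.
Only numpy, scipy, OpenCV 4.12 (cv2) and the standard library are available. Lean on these libraries where they do the work, as an engineer would, in place of code of your own. Each camera call takes 0.05 s, during which the arm holds its last target. There are 200 camera calls.

### The job

The clear guard over this switch box's pull knob is locked by a rusted slide bolt: work the bolt free with short strokes, drawing it until it binds, pushing it back a little and drawing again, until it runs fully open. Then swing the guard right over onto its stop, pull the black knob straight out until it clicks on, and push it fully in again. Leave the bolt drawn and the guard open, and do not push the bottle, the big spool or the heatsink out of place.

Things in the scene. Friction and masses are not known exactly. Their poses are not given: they have to be found in the camera images.
- switch_box: Grey steel box fixed to the bench; 100 mm deep (x, front at -50 mm), y from -145 to +120 mm of its origin, top at z = 60 mm. Origin on the bench; x away from the robot, y to its left, z up; turned -0.45 to 0.1 rad about z. Clear guard with the switch knob under it on the left half (+y), rusted slide bolt on the right half. Offsets in the other entries are in this frame.
- bolt (a joint): Travel of the rusted bolt, m: 0 = shot, 0.034 = drawn; grows along the box's -y (away from the guard). Drags 5 to 10 N; catches (to 25 N) in the last 5 mm before a bind if moved fast. Binds dead near 9, 15.5 and 22 mm; force does not help. At each, push back 8 to 10 mm (less may not do, more is harmless), then it passes to the next; after the third it runs to its end. Frees the guard past 22 mm.
- bolt_post (a point): Middle of the grip of the bolt's handle, an upright rusty round post, 16 mm in diameter, at box x = 0, y = -88 mm - travel, z = 100 mm. The post spans z = 81 to 118 mm, on a 20 mm foot. Nothing near it is higher than the guide straps (81 mm; the nearest begins 5 mm from the post on the guard side at travel 0).
- guard (a joint): Angle of the clear hinged guard in rad: 0 = shut, 2.0 = open on its stop; opens upward and away from the robot side about the hinge; light (0.15 kg). From about 1.2 rad it falls open by itself onto the stop and stays; below that it falls shut.
- guard_hinge (a point): Middle of the guard's hinge line, which runs along the box's y axis; at box x = +46.5, y = +62.5, z = 63.5 mm. Fixed to the box. The guard is a hood 90 mm (x) by 105 mm (y), its top 98 mm above the bench.
- guard_bar (a point): Middle of the guard's handle: round steel bar 9 mm in diameter, 70 mm long along box y, 30 mm in front of the hood with air below; shut, at box x = -80, y = +62.5, z = 84 mm. Moves with the guard on a radius of 128 mm about the hinge (shut: -126.5 mm in x, +20.5 mm in z from the hinge; straight above the hinge at about 1.4 rad).
- switch (a joint): Travel of the push-pull switch knob in m: 0 = pushed fully in (off), 0.014 = pulled fully out (on); straight up. A detent between (hump at about 8 mm) takes about 6 to 8 N to pass either way; beyond about 12 mm it rests in the on detent, and it stays in either place.
- switch_knob (a point): Centre of the top of the black switch knob: round, 34 mm in diameter, 15 mm thick, sides upright from 2.5 to 12.5 mm below this point, on a 12 mm stem 15 mm high; pushed in, its top is 90 mm above the bench, at box x = -5, y = +62.5 mm. Axis vertical.
- ipa_bottle: Bystander: white screw-cap bottle, 66 mm across, 112 mm tall, standing; origin at the centre of its underside. Not part of the job.
- solder_spool: Bystander: spool with flanges, 63 mm across, 42 mm tall; origin at the centre of its underside. Not part of the job.
- heatsink: Bystander: finned heatsink, 30x36x22 mm; origin at the centre of its underside. Not part of the job.

How it is judged:
By the outcome, as a careful person would: the job done as asked, in the order asked, and still so for the second after the job is handed in, with the robot touching nothing.
It also fails if it takes over 67 s, if anything falls off the work surface, if the arm or the gripper's body presses on something with over 40 N, if the wrist force passes 120 N, or if a joint passes its speed limit or range.

## Working session

There is one attempt and no reset: what is moved stays moved. The work goes in short steps, Python scripts to look and compute and a shell command to move; the robot and the scene stay as the last step left them, time stands still between calls to the robot, and variables do not carry over. Pictures are saved under pics/ and viewed, at most 10 in all, crops included, and the job is handed in when it is done.

```bash
mkdir -p pics; ls; python3 - <<'E'
from plant import ctrl, optics
import cv2,numpy as np
s=ctrl.get_state();print(s)
for n in("top","scene"):
    d=optics.read_camera(n);cv2.imwrite(f"pics/{n}0.png",d["color"]);np.savez(f"pics/{n}0.npz",**{k:d[k] for k in("K","R","t")})
    print(n,d["K"],d["R"],d["t"])
E
```

```text
pics
{'time': 0.0, 'qpos': array([ 9.73987382e-01,  2.87189880e-01,  1.57816660e+00,  2.34034050e-05,
        1.27862283e+00, -1.49981594e-01]), 'dq': array([ 0.00054291, -0.00017265, -0.00256647,  0.00019247,  0.00036774,
        0.00014428]), 'joint_efforts': array([ 5.90088507e-05, -4.05998361e+01, -2.92619026e+01, -1.20960030e-04,
        5.93563556e-03, -3.68567854e-06]), 'eef_pos': array([0.29125522, 0.60820082, 0.22993668]), 'tcp_rot': array([ 2.21562884e-01,  9.75145355e-01, -1.10701380e-03, -4.45730382e-04]), 'contact_force': array([ 0.30694951, -0.3985516 , -0.61147071]), 'wrist_torque': array([-0.00730346,  0.05669118,  0.04586229]), 'finger_force': 0.0, 'opening': 1.0035937573947142}
top [[516.97619031   0.         273.88285634]
 [  0.         516.97619031 215.8925075 ]
 [  0.           0.           1.        ]] [[ 0.02825879 -0.99959836  0.00213708]
 [-0.98153197 -0.02815258 -0.1892153 ]
 [ 0.18919947  0.00324938 -0.9819333 ]] [-0.10009517  0.48315336  1.15780856]
scene [[409.73830193   0.         277.84763376]
 [  0.         409.73830193 207.98168147]
 [  0.           0.           1.        ]] [[ 0.86603392 -0.49957577  0.02023128]
 [-0.34718569 -0.62999198 -0.69467418]
 [ 0.35978793  0.59458739 -0.71903998]] [-0.43647637  0.19178329  0.92833691]
```

View pics/top0.png

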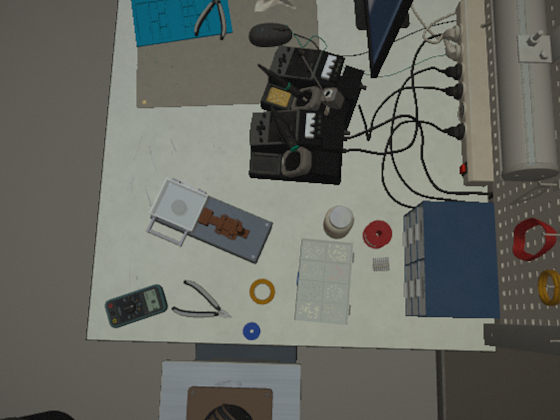

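View pics/scene0.png

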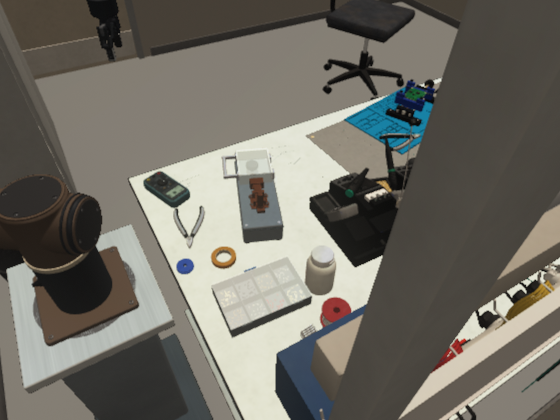

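The top view shows the box at about (210,220), turned clockwise, with the guard and its bar at its left end and the rusty bolt near (232,228). The bottle (338,221), spool (377,234) and heatsink (381,265) stand to its right. I'll enlarge both views.

```bash
python3 - <<'E'
import cv2,numpy as np
a=cv2.imread("pics/top0.png")[170:270,140:280];b=cv2.imread("pics/scene0.png")[145:245,215:300]
a=cv2.resize(a,None,fx=5,fy=5,interpolation=cv2.INTER_CUBIC)
cv2.imwrite("pics/ctop.png",a)
cv2.imwrite("pics/csc.png",cv2.resize(b,None,fx=6,fy=6,interpolation=cv2.INTER_CUBIC))
E
```

```text
(no output)
```

View pics/ctop.png

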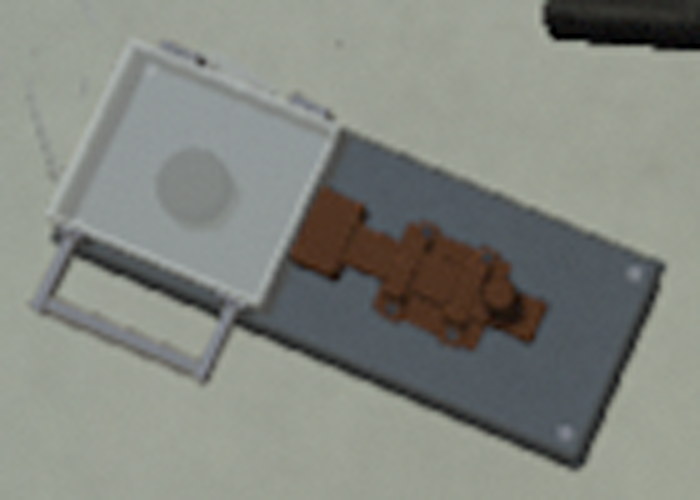

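View pics/csc.png

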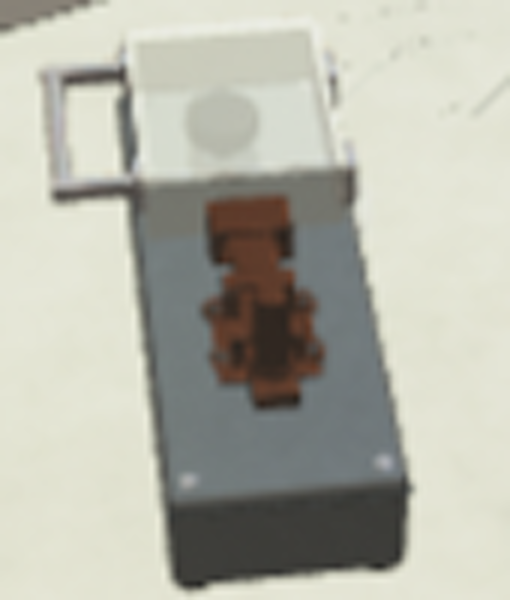

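The enlarged top crop shows the bar ends at crop (38,305) and (205,377), the knob at (195,188), the post top at (500,293), and the far right box corner at (662,264). In the scene crop the bar ends are at (48,72) and (62,195), the knob is at (223,122), and the box corners are at (168,498) and (408,490). Next I fit the box pose to these points.

```bash
cat > h.py <<'E'
import numpy as np,json,os
from scipy.spatial.transform import Rotation as Ro
from plant import ctrl,optics
def box():
    return np.array(json.load(open("box.json")))
def w(p,b=None):
    b=box() if b is None else b
    c,s=np.cos(b[2]),np.sin(b[2]);p=np.array(p,float)/1e3
    return np.array([b[0]+c*p[0]-s*p[1],b[1]+s*p[0]+c*p[1],p[2]])
def proj(d,X):
    q=d["K"]@(d["R"]@X+d["t"]);return q[:2]/q[2]
def rep():
    "TCP in box frame (mm), tool axes in box frame, force in box frame"
    s=ctrl.get_state();b=box();R=Ro.from_euler("z",-b[2])
    p=R.apply(s["eef_pos"]-[b[0],b[1],0])*1e3
    T=(R*Ro.from_quat(s["tcp_rot"])).as_matrix()
    print("t %.2f tcp_box %s F_box %s open %.3f ff %.1f"%(s["time"],p.round(1),R.apply(s["contact_force"]).round(1),s["opening"],s["finger_force"]))
    print("tool axes in box (cols)\n",T.round(3),"q",s["qpos"].round(2))
    return p,T,s
def go(target_tcp_box):
    p,T,s=rep();print("tool shift mm",(T.T@(np.array(target_tcp_box)-p)).round(1))
E
python3 - <<'E'
import numpy as np,json
from scipy.optimize import least_squares
from h import *
D={n:np.load(f"pics/{n}0.npz") for n in("top","scene")}
o=[]
for u,v,*p in [(662,264,50,-145,60),(121,340,-80,62.5,84),(195,188,-5,62.5,90),(500,293,0,-88,118)]: o.append(("top",140+u/5,170+v/5,p))
for u,v,*p in [(55,134,-80,62.5,84),(223,122,-5,62.5,90),(168,498,-50,-145,60),(408,490,50,-145,60)]: o.append(("scene",215+u/6,145+v/6,p))
f=lambda b:np.concatenate([proj(D[n],w(p,b))-[u,v] for n,u,v,p in o])
r=least_squares(f,[.5,.2,-.4],loss="soft_l1");print(r.x,f(r.x).reshape(-1,2).round(1))
json.dump(list(r.x),open("box.json","w"))
for q in ([0,-88,100],[-80,62.5,84],[-5,62.5,90],[46.5,62.5,63.5]): print(q,w(q).round(4))
# bystanders
for n,u,v in(("top",338,221),("top",377,234)):
    d=D[n];ray=d["R"].T@np.linalg.solve(d["K"],[u,v,1]);C=-d["R"].T@d["t"];print((C+ray*(.08-C[2])/ray[2]).round(3))
go([0,-88,150])
E
```

```text
[ 0.47376194  0.06786441 -0.37290141] [[ 0.9 -0.2]
 [ 0.9 -0.3]
 [-0.2 -0.7]
 [ 0.2  0. ]
 [-0.4 -0.2]
 [-0.9 -2.1]
 [-1.   1.1]
 [-0.1 -1.7]]
[0, -88, 100] [ 0.4417 -0.0141  0.1   ]
[-80, 62.5, 84] [0.422  0.1552 0.084 ]
[-5, 62.5, 90] [0.4919 0.1279 0.09  ]
[46.5, 62.5, 63.5] [0.5398 0.1091 0.0635]
[ 0.472 -0.232  0.08 ]
[ 0.445 -0.319  0.08 ]
t 0.10 tcp_box [-366.8  436.8  230.1] F_box [-0.1 -0.4 -1.1] open 0.997 ff 0.0
tool axes in box (cols)
 [[-0.997  0.074 -0.   ]
 [ 0.074  0.997 -0.002]
 [ 0.    -0.002 -1.   ]] q [ 0.97  0.29  1.58 -0.    1.28 -0.15]
tool shift mm [-404.6 -496.1   81. ]
```

```bash
python3 -m creep '[{"x":-30,"y":-23,"z":0,"rz":-4.2,"grip":0.6},{"x":-30,"y":-23,"grip":0.6},{"x":-30,"y":-23,"grip":0.6},{"x":-30,"y":-23,"grip":0.6},{"x":-30,"y":-23,"grip":0.6},{"x":-30,"y":-23,"grip":0.6},{"x":-30,"y":-23,"grip":0.6},{"x":-30,"y":-23,"grip":0.6},{"x":-30,"y":-23,"grip":0.6},{"x":-30,"y":-23,"grip":0.6}]' 60 && python3 -m creep '[{"x":-8,"y":-37,"z":8,"grip":0.6},{"x":-8,"y":-37,"z":8,"grip":0.6},{"x":-8,"y":-37,"z":8,"grip":0.6},{"x":-8,"y":-37,"z":8,"grip":0.6},{"x":-8,"y":-37,"z":8,"grip":0.6},{"x":-8,"y":-37,"z":8,"grip":0.6},{"x":-8,"y":-37,"z":8,"grip":0.6},{"x":-6,"y":-30,"z":8,"grip":0.6},{"grip":0.6},{"grip":0.6}]'; python3 - <<'E'
from h import *
import cv2
go([0,-88,84])
d=optics.read_camera("wrist");cv2.imwrite("pics/w1.png",d["color"])
for q in ([0,-88,118],[0,-88,81],[50,-145,60],[-50,-145,60],[-45,10,98],[45,10,98]):print(q,proj(d,w(q)).round(0))
E
```

```text
t 0.10 tcp_box [-366.8  436.8  230.1] F_box [-0.1 -0.4 -1.1] open 0.997 ff 0.0
tool axes in box (cols)
 [[-0.997  0.074 -0.   ]
 [ 0.074  0.997 -0.002]
 [ 0.    -0.002 -1.   ]] q [ 0.97  0.29  1.58 -0.    1.28 -0.15]
tool shift mm [-404.6 -496.   147. ]
[0, -88, 118] [-112.  507.]
[0, -88, 81] [-79. 474.]
[50, -145, 60] [-85. 483.]
[-50, -145, 60] [-114.  435.]
[-45, 10, 98] [-35. 461.]
[45, 10, 98] [-11. 507.]$[0]: bad value
```

View pics/w1.png

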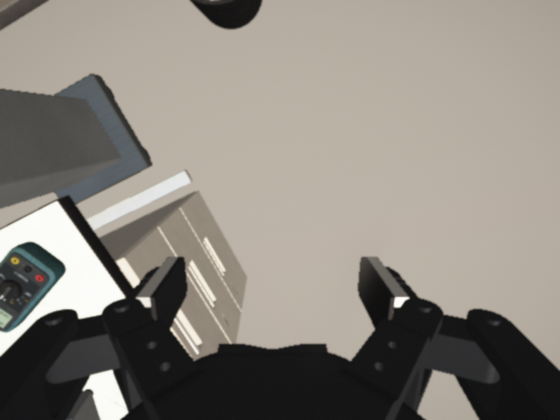

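The row was refused and nothing moved: the wrist picture shows only the cart edge and floor. I'll write every key in each row.

```bash
python3 -m creep '[{"x":-30,"y":-23,"z":0,"rx":0,"ry":0,"rz":-4.2,"grip":0.6},{"x":-30,"y":-23,"z":0,"rx":0,"ry":0,"rz":0,"grip":0.6},{"x":-30,"y":-23,"z":0,"rx":0,"ry":0,"rz":0,"grip":0.6},{"x":-30,"y":-23,"z":0,"rx":0,"ry":0,"rz":0,"grip":0.6},{"x":-30,"y":-23,"z":0,"rx":0,"ry":0,"rz":0,"grip":0.6},{"x":-30,"y":-23,"z":0,"rx":0,"ry":0,"rz":0,"grip":0.6},{"x":-30,"y":-23,"z":0,"rx":0,"ry":0,"rz":0,"grip":0.6},{"x":-30,"y":-23,"z":0,"rx":0,"ry":0,"rz":0,"grip":0.6},{"x":-30,"y":-23,"z":0,"rx":0,"ry":0,"rz":0,"grip":0.6},{"x":-30,"y":-23,"z":0,"rx":0,"ry":0,"rz":0,"grip":0.6}]' 60; python3 -c "
from h import *
go([0,-88,160])"
```

```text
time: 0.98
eef_pos: [0.485, 0.2821, 0.2311]
tcp_rot: [0.186, 0.983, -0.0, -0.0]
contact_force: [0.6, 0.7, 0.1]
opening: 0.601
finger_force: 0.0
t 0.98 tcp_box [-67.6 203.6 231.1] F_box [0.3 0.9 0.1] open 0.601 ff 0.0
tool axes in box (cols)
 [[-1.  0. -0.]
 [ 0.  1. -0.]
 [ 0. -0. -1.]] q [ 0.35  0.04  1.86  0.    1.25 -0.85]
tool shift mm [ -67.7 -291.5   71.1]
```

```bash
python3 -m creep '[{"x":-8,"y":-36,"z":8,"rx":0,"ry":0,"rz":0,"grip":0.6},{"x":-8,"y":-36,"z":8,"rx":0,"ry":0,"rz":0,"grip":0.6},{"x":-8,"y":-36,"z":8,"rx":0,"ry":0,"rz":0,"grip":0.6},{"x":-8,"y":-36,"z":8,"rx":0,"ry":0,"rz":0,"grip":0.6},{"x":-8,"y":-36,"z":9,"rx":0,"ry":0,"rz":0,"grip":0.6},{"x":-8,"y":-36,"z":10,"rx":0,"ry":0,"rz":0,"grip":0.6},{"x":-8,"y":-36,"z":10,"rx":0,"ry":0,"rz":0,"grip":0.6},{"x":-8,"y":-30,"z":10,"rx":0,"ry":0,"rz":0,"grip":0.6},{"x":-4,"y":-10,"z":0,"rx":0,"ry":0,"rz":0,"grip":0.6},{"x":0,"y":0,"z":0,"rx":0,"ry":0,"rz":0,"grip":0.6}]'; python3 - <<'E'
from h import *
import cv2
go([0,-88,84])
d=optics.read_camera("wrist");cv2.imwrite("pics/w2.png",d["color"]);np.savez("pics/w2.npz",**{k:d[k] for k in("K","R","t")})
for q in ([0,-88,118],[0,-88,81],[50,-145,60],[-50,-145,60],[-45,10,98],[45,10,98]):print(q,proj(d,w(q)).round(0))
E
```

```text
time: 1.82
eef_pos: [0.4409, -0.0146, 0.1598]
tcp_rot: [0.188, 0.982, -0.0, -0.001]
contact_force: [1.3, -0.5, -0.1]
opening: 0.602
finger_force: 0.0
t 1.82 tcp_box [ -0.6 -88.8 159.8] F_box [ 1.4  0.  -0.1] open 0.602 ff 0.0
tool axes in box (cols)
 [[-1.     0.005 -0.001]
 [ 0.005  1.    -0.   ]
 [ 0.001 -0.    -1.   ]] q [-0.26 -0.17  2.19 -0.    1.12 -1.46]
tool shift mm [-0.6  0.8 75.8]
[0, -88, 118] [273. 236.]
[0, -88, 81] [272. 218.]
[50, -145, 60] [210. 264.]
[-50, -145, 60] [202. 152.]
[-45, 10, 98] [413. 164.]
[45, 10, 98] [398. 279.]
```

View pics/w2.png

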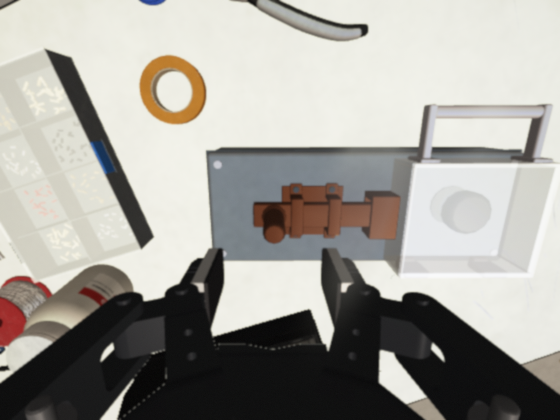

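The wrist view shows the post top at (273,232) against a predicted (273,236), so the pose is good to about 3 mm. The guard bar is at (487,111) and the knob at (466,212). I refine the fit with these points, then go down and grip.

```bash
python3 -m creep '[{"x":-0.5,"y":1,"z":15,"rx":0,"ry":0,"rz":0.3,"grip":0.6},{"x":0,"y":0,"z":20,"rx":0,"ry":0,"rz":0,"grip":0.6},{"x":0,"y":0,"z":20,"rx":0,"ry":0,"rz":0,"grip":0.6},{"x":0,"y":0,"z":15,"rx":0,"ry":0,"rz":0,"grip":0.6},{"x":0,"y":0,"z":5,"rx":0,"ry":0,"rz":0,"grip":0.6},{"x":0,"y":0,"z":0,"rx":0,"ry":0,"rz":0,"grip":0.1},{"x":0,"y":0,"z":0,"rx":0,"ry":0,"rz":0,"grip":0.1},{"x":0,"y":0,"z":0,"rx":0,"ry":0,"rz":0,"grip":0},{"x":0,"y":0,"z":0,"rx":0,"ry":0,"rz":0,"grip":0},{"x":0,"y":0,"z":0,"rx":0,"ry":0,"rz":0,"grip":0}]' 60; python3 - <<'E'
import numpy as np,json
from scipy.optimize import least_squares
from h import *
D={n:np.load(f"pics/{f}.npz") for n,f in(("top","top0"),("scene","scene0"),("w","w2"))}
o=[]
for u,v,*p in [(662,264,50,-145,60),(121,340,-80,62.5,84),(195,188,-5,62.5,90),(500,293,0,-88,118)]: o.append(("top",140+u/5,170+v/5,p))
for u,v,*p in [(55,134,-80,62.5,84),(223,122,-5,62.5,90),(168,498,-50,-145,60),(408,490,50,-145,60)]: o.append(("scene",215+u/6,145+v/6,p))
for u,v,*p in [(487,111,-80,62.5,84),(466,212,-5,62.5,90),(273,232,0,-88,118),(208,151,-50,-145,60)]: o.append(("w",u,v,p))
f=lambda b:np.concatenate([proj(D[n],w(p,b))-[u,v] for n,u,v,p in o])
r=least_squares(f,[.47,.07,-.37],loss="soft_l1");print(r.x,f(r.x).reshape(-1,2).round(1).tolist())
rep()
json.dump(list(r.x),open("box.json","w"))
rep()
E
```

```text
time: 2.7
eef_pos: [0.4426, -0.0134, 0.0869]
tcp_rot: [0.187, 0.982, -0.002, 0.0]
contact_force: [-2.1, -5.7, 1.0]
opening: 0.169
finger_force: 58.4
[ 0.47328548  0.06851943 -0.37855007] [[0.6, 0.3], [0.5, -0.4], [-0.4, -0.7], [-0.2, 0.4], [-0.6, -0.4], [-1.1, -2.2], [-1.6, 0.9], [-0.8, -1.7], [-0.5, -0.6], [5.7, 2.4], [0.1, 2.0], [-5.1, -0.6]]
t 2.70 tcp_box [  0.5 -87.1  86.9] F_box [ 0.2 -6.1  1. ] open 0.169 ff 58.4
tool axes in box (cols)
 [[-1.     0.004  0.001]
 [ 0.004  1.    -0.003]
 [-0.001 -0.003 -1.   ]] q [-0.26 -0.06  2.24 -0.    0.96 -1.45]
t 2.70 tcp_box [  1.7 -87.5  86.9] F_box [ 0.2 -6.1  1. ] open 0.169 ff 58.4
tool axes in box (cols)
 [[-1.    -0.002  0.001]
 [-0.002  1.    -0.003]
 [-0.001 -0.003 -1.   ]] q [-0.26 -0.06  2.24 -0.    0.96 -1.45]
```

```bash
python3 -m creep '[{"x":0,"y":-1.5,"z":0,"rx":0,"ry":0,"rz":0,"grip":0},{"x":0,"y":-1.5,"z":0,"rx":0,"ry":0,"rz":0,"grip":0},{"x":0,"y":-1.5,"z":0,"rx":0,"ry":0,"rz":0,"grip":0},{"x":0,"y":-1,"z":0,"rx":0,"ry":0,"rz":0,"grip":0},{"x":0,"y":-1,"z":0,"rx":0,"ry":0,"rz":0,"grip":0},{"x":0,"y":-1,"z":0,"rx":0,"ry":0,"rz":0,"grip":0},{"x":0,"y":-1,"z":0,"rx":0,"ry":0,"rz":0,"grip":0},{"x":0,"y":-1,"z":0,"rx":0,"ry":0,"rz":0,"grip":0},{"x":0,"y":-1,"z":0,"rx":0,"ry":0,"rz":0,"grip":0},{"x":0,"y":0,"z":0,"rx":0,"ry":0,"rz":0,"grip":0}]' 80; python3 -c "
from h import *
rep()"
```

```text
time: 3.53
eef_pos: [0.4396, -0.021, 0.0869]
tcp_rot: [0.189, 0.982, 0.001, 0.001]
contact_force: [0.4, 5.6, 3.4]
opening: 0.164
finger_force: 78.4
t 3.53 tcp_box [  1.8 -95.7  86.9] F_box [-1.7  5.4  3.4] open 0.164 ff 78.4
tool axes in box (cols)
 [[-1.     0.001  0.002]
 [ 0.001  1.     0.003]
 [-0.002  0.003 -1.   ]] q [-0.28 -0.07  2.25  0.    0.96 -1.47]
```

```bash
python3 -m creep '[{"x":0,"y":-0.5,"z":0,"rx":0,"ry":0,"rz":0,"grip":0},{"x":0,"y":-0.5,"z":0,"rx":0,"ry":0,"rz":0,"grip":0},{"x":0,"y":-0.5,"z":0,"rx":0,"ry":0,"rz":0,"grip":0},{"x":0,"y":-0.5,"z":0,"rx":0,"ry":0,"rz":0,"grip":0},{"x":0,"y":-0.5,"z":0,"rx":0,"ry":0,"rz":0,"grip":0},{"x":0,"y":-0.5,"z":0,"rx":0,"ry":0,"rz":0,"grip":0},{"x":0,"y":-0.5,"z":0,"rx":0,"ry":0,"rz":0,"grip":0},{"x":0,"y":-0.5,"z":0,"rx":0,"ry":0,"rz":0,"grip":0},{"x":0,"y":-0.5,"z":0,"rx":0,"ry":0,"rz":0,"grip":0},{"x":0,"y":0,"z":0,"rx":0,"ry":0,"rz":0,"grip":0}]' 80; python3 -c "
from h import *
rep()"
```

```text
time: 4.37
eef_pos: [0.439, -0.0225, 0.0869]
tcp_rot: [0.19, 0.982, 0.005, 0.003]
contact_force: [6.1, 16.6, 2.1]
opening: 0.158
finger_force: 78.7
t 4.37 tcp_box [  1.8 -97.2  86.9] F_box [-0.5 17.7  2.1] open 0.158 ff 78.7
tool axes in box (cols)
 [[-1.     0.003  0.003]
 [ 0.003  1.     0.01 ]
 [-0.003  0.01  -1.   ]] q [-0.29 -0.07  2.25  0.01  0.95 -1.48]
```

```bash
python3 -m creep '[{"x":0,"y":4,"z":0,"rx":0,"ry":0,"rz":0,"grip":0},{"x":0,"y":4,"z":0,"rx":0,"ry":0,"rz":0,"grip":0},{"x":0,"y":4,"z":0,"rx":0,"ry":0,"rz":0,"grip":0},{"x":0,"y":3,"z":0,"rx":0,"ry":0,"rz":0,"grip":0},{"x":0,"y":1.5,"z":0,"rx":0,"ry":0,"rz":0,"grip":0},{"x":0,"y":0,"z":0,"rx":0,"ry":0,"rz":0,"grip":0},{"x":0,"y":0,"z":0,"rx":0,"ry":0,"rz":0,"grip":0},{"x":0,"y":0,"z":0,"rx":0,"ry":0,"rz":0,"grip":0},{"x":0,"y":0,"z":0,"rx":0,"ry":0,"rz":0,"grip":0},{"x":0,"y":0,"z":0,"rx":0,"ry":0,"rz":0,"grip":0}]' 80; python3 -c "
from h import *
rep()"; python3 -m creep '[{"x":0,"y":-2,"z":0,"rx":0,"ry":0,"rz":0,"grip":0},{"x":0,"y":-2,"z":0,"rx":0,"ry":0,"rz":0,"grip":0},{"x":0,"y":-2,"z":0,"rx":0,"ry":0,"rz":0,"grip":0},{"x":0,"y":-1.5,"z":0,"rx":0,"ry":0,"rz":0,"grip":0},{"x":0,"y":-1,"z":0,"rx":0,"ry":0,"rz":0,"grip":0},{"x":0,"y":-1,"z":0,"rx":0,"ry":0,"rz":0,"grip":0},{"x":0,"y":-1,"z":0,"rx":0,"ry":0,"rz":0,"grip":0},{"x":0,"y":-1,"z":0,"rx":0,"ry":0,"rz":0,"grip":0},{"x":0,"y":-1,"z":0,"rx":0,"ry":0,"rz":0,"grip":0},{"x":0,"y":-1,"z":0,"rx":0,"ry":0,"rz":0,"grip":0}]'; python3 -c "
from h import *
rep()"
```

```text
time: 5.2
eef_pos: [0.4426, -0.0134, 0.0869]
tcp_rot: [0.187, 0.982, -0.003, -0.0]
contact_force: [-7.1, -9.3, 7.2]
opening: 0.162
finger_force: 79.5
t 5.20 tcp_box [  1.8 -87.5  86.9] F_box [ -3.1 -11.2   7.2] open 0.162 ff 79.5
tool axes in box (cols)
 [[-1.    -0.002  0.001]
 [-0.002  1.    -0.007]
 [-0.001 -0.007 -1.   ]] q [-0.26 -0.06  2.24 -0.01  0.96 -1.45]
time: 6.03
eef_pos: [0.439, -0.0225, 0.0869]
tcp_rot: [0.189, 0.982, 0.001, 0.001]
contact_force: [-0.1, 5.1, 5.7]
opening: 0.159
finger_force: 79.2
t 6.03 tcp_box [  1.8 -97.2  86.9] F_box [-1.9  4.7  5.7] open 0.159 ff 79.2
tool axes in box (cols)
 [[-1.     0.001  0.002]
 [ 0.001  1.     0.003]
 [-0.002  0.003 -1.   ]] q [-0.28 -0.07  2.25  0.    0.96 -1.48]
```

```bash
python3 -m creep '[{"x":0,"y":-1,"z":0,"rx":0,"ry":0,"rz":0,"grip":0},{"x":0,"y":-1,"z":0,"rx":0,"ry":0,"rz":0,"grip":0},{"x":0,"y":-1,"z":0,"rx":0,"ry":0,"rz":0,"grip":0},{"x":0,"y":-1,"z":0,"rx":0,"ry":0,"rz":0,"grip":0},{"x":0,"y":-1,"z":0,"rx":0,"ry":0,"rz":0,"grip":0},{"x":0,"y":-1,"z":0,"rx":0,"ry":0,"rz":0,"grip":0},{"x":0,"y":-1,"z":0,"rx":0,"ry":0,"rz":0,"grip":0},{"x":0,"y":-1,"z":0,"rx":0,"ry":0,"rz":0,"grip":0},{"x":0,"y":-1,"z":0,"rx":0,"ry":0,"rz":0,"grip":0},{"x":0,"y":-1,"z":0,"rx":0,"ry":0,"rz":0,"grip":0}]'; python3 -c "
from h import *
rep()"
```

```text
time: 6.87
eef_pos: [0.4366, -0.0286, 0.0869]
tcp_rot: [0.19, 0.982, 0.006, 0.003]
contact_force: [7.6, 22.1, 2.6]
opening: 0.163
finger_force: 79.8
t 6.87 tcp_box [   1.8 -103.8   86.9] F_box [-1.1 23.3  2.6] open 0.163 ff 79.8
tool axes in box (cols)
 [[-1.     0.004  0.003]
 [ 0.004  1.     0.012]
 [-0.003  0.012 -1.   ]] q [-0.3  -0.07  2.26  0.01  0.95 -1.5 ]
```

```bash
python3 -m creep '[{"x":0,"y":4,"z":0,"rx":0,"ry":0,"rz":0,"grip":0},{"x":0,"y":4,"z":0,"rx":0,"ry":0,"rz":0,"grip":0},{"x":0,"y":4,"z":0,"rx":0,"ry":0,"rz":0,"grip":0},{"x":0,"y":4,"z":0,"rx":0,"ry":0,"rz":0,"grip":0},{"x":0,"y":3,"z":0,"rx":0,"ry":0,"rz":0,"grip":0},{"x":0,"y":0,"z":0,"rx":0,"ry":0,"rz":0,"grip":0},{"x":0,"y":0,"z":0,"rx":0,"ry":0,"rz":0,"grip":0},{"x":0,"y":0,"z":0,"rx":0,"ry":0,"rz":0,"grip":0},{"x":0,"y":0,"z":0,"rx":0,"ry":0,"rz":0,"grip":0},{"x":0,"y":0,"z":0,"rx":0,"ry":0,"rz":0,"grip":0}]' 80; python3 -c "
from h import *
rep()"; python3 -m creep '[{"x":0,"y":-2,"z":0,"rx":0,"ry":0,"rz":0,"grip":0},{"x":0,"y":-2,"z":0,"rx":0,"ry":0,"rz":0,"grip":0},{"x":0,"y":-2,"z":0,"rx":0,"ry":0,"rz":0,"grip":0},{"x":0,"y":-2,"z":0,"rx":0,"ry":0,"rz":0,"grip":0},{"x":0,"y":-1,"z":0,"rx":0,"ry":0,"rz":0,"grip":0},{"x":0,"y":-1,"z":0,"rx":0,"ry":0,"rz":0,"grip":0},{"x":0,"y":-1,"z":0,"rx":0,"ry":0,"rz":0,"grip":0},{"x":0,"y":-1,"z":0,"rx":0,"ry":0,"rz":0,"grip":0},{"x":0,"y":-1,"z":0,"rx":0,"ry":0,"rz":0,"grip":0},{"x":0,"y":-1,"z":0,"rx":0,"ry":0,"rz":0,"grip":0}]'; python3 -c "
from h import *
rep()"
```

```text
time: 7.7
eef_pos: [0.4416, -0.0159, 0.0869]
tcp_rot: [0.188, 0.982, -0.001, 0.0]
contact_force: [-3.4, -1.7, 7.2]
opening: 0.158
finger_force: 79.8
t 7.70 tcp_box [  1.7 -90.2  86.9] F_box [-2.5 -2.9  7.2] open 0.158 ff 79.8
tool axes in box (cols)
 [[-1.    -0.001  0.001]
 [-0.001  1.    -0.002]
 [-0.001 -0.002 -1.   ]] q [-0.27 -0.06  2.24 -0.    0.96 -1.46]
time: 8.53
eef_pos: [0.4372, -0.0272, 0.0869]
tcp_rot: [0.189, 0.982, 0.001, 0.001]
contact_force: [0.4, 4.9, 5.5]
opening: 0.161
finger_force: 79.7
t 8.53 tcp_box [   1.8 -102.3   86.9] F_box [-1.5  4.7  5.5] open 0.161 ff 79.7
tool axes in box (cols)
 [[-1.     0.001  0.002]
 [ 0.001  1.     0.003]
 [-0.002  0.003 -1.   ]] q [-0.3  -0.07  2.25  0.    0.96 -1.49]
```

```bash
python3 -m creep '[{"x":0,"y":-1.2,"z":0,"rx":0,"ry":0,"rz":0,"grip":0},{"x":0,"y":-1.2,"z":0,"rx":0,"ry":0,"rz":0,"grip":0},{"x":0,"y":-1.2,"z":0,"rx":0,"ry":0,"rz":0,"grip":0},{"x":0,"y":-1.2,"z":0,"rx":0,"ry":0,"rz":0,"grip":0},{"x":0,"y":-1.2,"z":0,"rx":0,"ry":0,"rz":0,"grip":0},{"x":0,"y":-1.2,"z":0,"rx":0,"ry":0,"rz":0,"grip":0},{"x":0,"y":-1.2,"z":0,"rx":0,"ry":0,"rz":0,"grip":0},{"x":0,"y":-1.2,"z":0,"rx":0,"ry":0,"rz":0,"grip":0},{"x":0,"y":-1.2,"z":0,"rx":0,"ry":0,"rz":0,"grip":0},{"x":0,"y":-1.2,"z":0,"rx":0,"ry":0,"rz":0,"grip":0}]'; python3 -c "
from h import *
rep()"
```

```text
time: 9.37
eef_pos: [0.4342, -0.0347, 0.0868]
tcp_rot: [0.191, 0.982, 0.006, 0.003]
contact_force: [8.8, 24.5, 2.2]
opening: 0.161
finger_force: 80.4
t 9.37 tcp_box [   1.8 -110.3   86.8] F_box [-0.9 26.   2.2] open 0.161 ff 80.4
tool axes in box (cols)
 [[-1.     0.005  0.003]
 [ 0.005  1.     0.013]
 [-0.003  0.013 -1.   ]] q [-0.32 -0.08  2.26  0.02  0.95 -1.52]
```

Third bind, at about 22.5 mm. I push back the same amount as before, then draw it.

```bash
python3 -m creep '[{"x":0,"y":4,"z":0,"rx":0,"ry":0,"rz":0,"grip":0},{"x":0,"y":4,"z":0,"rx":0,"ry":0,"rz":0,"grip":0},{"x":0,"y":4,"z":0,"rx":0,"ry":0,"rz":0,"grip":0},{"x":0,"y":4,"z":0,"rx":0,"ry":0,"rz":0,"grip":0},{"x":0,"y":3,"z":0,"rx":0,"ry":0,"rz":0,"grip":0},{"x":0,"y":0,"z":0,"rx":0,"ry":0,"rz":0,"grip":0},{"x":0,"y":0,"z":0,"rx":0,"ry":0,"rz":0,"grip":0},{"x":0,"y":0,"z":0,"rx":0,"ry":0,"rz":0,"grip":0},{"x":0,"y":0,"z":0,"rx":0,"ry":0,"rz":0,"grip":0},{"x":0,"y":0,"z":0,"rx":0,"ry":0,"rz":0,"grip":0}]' 80; python3 -c "
from h import *
rep()"; python3 -m creep '[{"x":0,"y":-2,"z":0,"rx":0,"ry":0,"rz":0,"grip":0},{"x":0,"y":-2,"z":0,"rx":0,"ry":0,"rz":0,"grip":0},{"x":0,"y":-2,"z":0,"rx":0,"ry":0,"rz":0,"grip":0},{"x":0,"y":-2,"z":0,"rx":0,"ry":0,"rz":0,"grip":0},{"x":0,"y":-1.5,"z":0,"rx":0,"ry":0,"rz":0,"grip":0},{"x":0,"y":-1.5,"z":0,"rx":0,"ry":0,"rz":0,"grip":0},{"x":0,"y":-1.5,"z":0,"rx":0,"ry":0,"rz":0,"grip":0},{"x":0,"y":-1.5,"z":0,"rx":0,"ry":0,"rz":0,"grip":0},{"x":0,"y":-1.5,"z":0,"rx":0,"ry":0,"rz":0,"grip":0},{"x":0,"y":-1.5,"z":0,"rx":0,"ry":0,"rz":0,"grip":0}]'; python3 -m creep '[{"x":0,"y":-1,"z":0,"rx":0,"ry":0,"rz":0,"grip":0},{"x":0,"y":-1,"z":0,"rx":0,"ry":0,"rz":0,"grip":0},{"x":0,"y":-1,"z":0,"rx":0,"ry":0,"rz":0,"grip":0},{"x":0,"y":-1,"z":0,"rx":0,"ry":0,"rz":0,"grip":0},{"x":0,"y":-1,"z":0,"rx":0,"ry":0,"rz":0,"grip":0},{"x":0,"y":-1,"z":0,"rx":0,"ry":0,"rz":0,"grip":0},{"x":0,"y":-1,"z":0,"rx":0,"ry":0,"rz":0,"grip":0},{"x":0,"y":-1,"z":0,"rx":0,"ry":0,"rz":0,"grip":0},{"x":0,"y":0,"z":0,"rx":0,"ry":0,"rz":0,"grip":0},{"x":0,"y":0,"z":0,"rx":0,"ry":0,"rz":0,"grip":0}]'; python3 -c "
from h import *
rep()"
```

```text
time: 10.2
eef_pos: [0.439, -0.0225, 0.0869]
tcp_rot: [0.188, 0.982, -0.001, 0.0]
contact_force: [-4.2, -2.3, 6.6]
opening: 0.161
finger_force: 80.2
t 10.20 tcp_box [  1.8 -97.2  86.9] F_box [-3.1 -3.7  6.6] open 0.161 ff 80.2
tool axes in box (cols)
 [[-1.    -0.001  0.001]
 [-0.001  1.    -0.002]
 [-0.001 -0.002 -1.   ]] q [-0.28 -0.06  2.25 -0.    0.96 -1.47]
time: 11.03
eef_pos: [0.4335, -0.0365, 0.0869]
tcp_rot: [0.189, 0.982, 0.001, 0.001]
contact_force: [0.7, 5.5, 5.2]
opening: 0.158
finger_force: 80.1
time: 11.87
eef_pos: [0.4305, -0.0441, 0.0869]
tcp_rot: [0.189, 0.982, 0.001, 0.001]
contact_force: [0.3, 5.4, 5.9]
opening: 0.158
finger_force: 80.1
t 11.87 tcp_box [   1.9 -120.5   86.9] F_box [-1.7  5.2  5.9] open 0.158 ff 80.1
tool axes in box (cols)
 [[-1.     0.001  0.002]
 [ 0.001  1.     0.002]
 [-0.002  0.002 -1.   ]] q [-0.34 -0.08  2.27  0.    0.96 -1.53]
```

```bash
python3 -m creep '[{"x":0,"y":-1,"z":0,"rx":0,"ry":0,"rz":0,"grip":0},{"x":0,"y":-1,"z":0,"rx":0,"ry":0,"rz":0,"grip":0},{"x":0,"y":-1,"z":0,"rx":0,"ry":0,"rz":0,"grip":0},{"x":0,"y":-1,"z":0,"rx":0,"ry":0,"rz":0,"grip":0},{"x":0,"y":-1,"z":0,"rx":0,"ry":0,"rz":0,"grip":0},{"x":0,"y":0,"z":0,"rx":0,"ry":0,"rz":0,"grip":0},{"x":0,"y":0,"z":0,"rx":0,"ry":0,"rz":0,"grip":0},{"x":0,"y":0,"z":0,"rx":0,"ry":0,"rz":0,"grip":0},{"x":0,"y":0,"z":0,"rx":0,"ry":0,"rz":0,"grip":0},{"x":0,"y":0,"z":0,"rx":0,"ry":0,"rz":0,"grip":0}]' 80; python3 -c "
from h import *
rep()"
```

```text
time: 12.7
eef_pos: [0.4301, -0.0453, 0.0869]
tcp_rot: [0.19, 0.982, 0.005, 0.003]
contact_force: [7.0, 20.2, 3.1]
opening: 0.164
finger_force: 80.5
t 12.70 tcp_box [   1.9 -121.7   86.9] F_box [-0.9 21.3  3.1] open 0.164 ff 80.5
tool axes in box (cols)
 [[-1.     0.004  0.003]
 [ 0.004  1.     0.011]
 [-0.003  0.012 -1.   ]] q [-0.35 -0.09  2.27  0.01  0.96 -1.54]
```

```bash
python3 -m creep '[{"x":0,"y":3,"z":0,"rx":0,"ry":0,"rz":0,"grip":0},{"x":0,"y":0,"z":0,"rx":0,"ry":0,"rz":0,"grip":0.5},{"x":0,"y":0,"z":0,"rx":0,"ry":0,"rz":0,"grip":0.5},{"x":0,"y":0,"z":0,"rx":0,"ry":0,"rz":0,"grip":0.5},{"x":0,"y":0,"z":-20,"rx":0,"ry":0,"rz":0,"grip":0.5},{"x":0,"y":0,"z":-30,"rx":0,"ry":0,"rz":0,"grip":0.5},{"x":0,"y":0,"z":-20,"rx":0,"ry":0,"rz":7,"grip":0.5},{"x":0,"y":0,"z":0,"rx":0,"ry":0,"rz":7,"grip":0.5},{"x":0,"y":0,"z":0,"rx":0,"ry":0,"rz":7,"grip":0.5},{"x":0,"y":0,"z":0,"rx":0,"ry":0,"rz":7,"grip":0.5}]'; python3 -m creep '[{"x":0,"y":0,"z":0,"rx":0,"ry":0,"rz":7,"grip":0.5},{"x":0,"y":0,"z":0,"rx":0,"ry":0,"rz":7,"grip":0.5},{"x":0,"y":0,"z":0,"rx":0,"ry":0,"rz":7,"grip":0.5},{"x":0,"y":0,"z":0,"rx":0,"ry":0,"rz":7,"grip":0.5},{"x":0,"y":0,"z":0,"rx":0,"ry":0,"rz":7,"grip":0.5},{"x":0,"y":0,"z":0,"rx":0,"ry":0,"rz":7,"grip":0.5},{"x":0,"y":0,"z":0,"rx":0,"ry":0,"rz":7,"grip":0.5},{"x":0,"y":0,"z":0,"rx":0,"ry":0,"rz":7,"grip":0.5},{"x":0,"y":0,"z":0,"rx":0,"ry":0,"rz":6,"grip":0.5},{"x":0,"y":0,"z":0,"rx":0,"ry":0,"rz":0,"grip":0.5}]'; python3 -c "
from h import *
go([-80,62.5,160])"
```

```text
time: 13.53
eef_pos: [0.4287, -0.0472, 0.1559]
tcp_rot: [0.423, 0.906, -0.0, 0.001]
contact_force: [0.6, -0.4, -0.3]
opening: 0.502
finger_force: 0.0
time: 14.37
eef_pos: [0.4283, -0.047, 0.1551]
tcp_rot: [0.828, 0.56, -0.0, 0.0]
contact_force: [0.2, 0.3, 0.5]
opening: 0.501
finger_force: 0.0
t 14.37 tcp_box [   0.9 -124.   155.1] F_box [0.  0.4 0.5] open 0.501 ff 0.0
tool axes in box (cols)
 [[ 0.003  1.    -0.   ]
 [ 1.    -0.003 -0.   ]
 [-0.    -0.    -1.   ]] q [-0.35 -0.2   2.22 -0.    1.12  0.04]
tool shift mm [186.3 -81.4  -5. ]
```

```bash
python3 -m creep '[{"x":37,"y":0,"z":0,"rx":0,"ry":0,"rz":0,"grip":0.27},{"x":37,"y":0,"z":0,"rx":0,"ry":0,"rz":0,"grip":0.27},{"x":37,"y":0,"z":0,"rx":0,"ry":0,"rz":0,"grip":0.27},{"x":37,"y":-10,"z":0,"rx":0,"ry":0,"rz":0,"grip":0.27},{"x":37,"y":-16,"z":0,"rx":0,"ry":0,"rz":0,"grip":0.27},{"x":1,"y":-35,"z":0,"rx":0,"ry":0,"rz":0,"grip":0.27},{"x":0,"y":-20,"z":0,"rx":0,"ry":0,"rz":0,"grip":0.27},{"x":0,"y":0,"z":0,"rx":0,"ry":0,"rz":0,"grip":0.27},{"x":0,"y":0,"z":0,"rx":0,"ry":0,"rz":0,"grip":0.27},{"x":0,"y":0,"z":0,"rx":0,"ry":0,"rz":0,"grip":0.27}]'; python3 - <<'E'
from h import *
import cv2
go([-82,62.5,73])
d=optics.read_camera("wrist");cv2.imwrite("pics/w3.png",d["color"]);np.savez("pics/w3.npz",**{k:d[k] for k in("K","R","t")})
for q in ([-80,97.5,84],[-80,27.5,84],[-5,62.5,90],[-50,120,60],[-45,10,98],[-45,115,98]):print(q,proj(d,w(q)).round(0))
E
```

```text
time: 15.2
eef_pos: [0.4228, 0.1558, 0.1557]
tcp_rot: [0.827, 0.562, 0.001, 0.0]
contact_force: [-1.0, -0.1, 0.1]
opening: 0.273
finger_force: 0.0
t 15.20 tcp_box [-79.2  62.5 155.7] F_box [-0.9 -0.4  0.1] open 0.273 ff 0.0
tool axes in box (cols)
 [[-0.001  1.     0.001]
 [ 1.     0.001  0.   ]
 [ 0.     0.001 -1.   ]] q [ 0.13 -0.15  2.18 -0.    1.11  0.51]
tool shift mm [ 0.  -2.9 82.7]
[-80, 97.5, 84] [272. 175.]
[-80, 27.5, 84] [272. 262.]
[-5, 62.5, 90] [372. 223.]
[-50, 120, 60] [310. 142.]
[-45, 10, 98] [317. 290.]
[-45, 115, 98] [324. 153.]
```

View pics/w3.png

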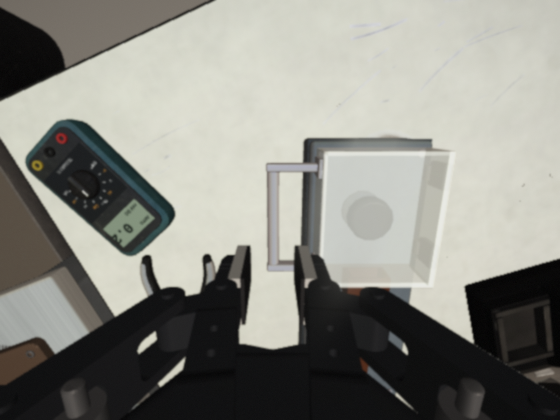

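The bar runs at u=273 from v=167 to 269, against a predicted u=272 centred on v=218, so it's on target. I go down and grip it.

```bash
python3 -m creep '[{"x":0,"y":-2.5,"z":20,"rx":0,"ry":0,"rz":0,"grip":0.27},{"x":0,"y":0,"z":25,"rx":0,"ry":0,"rz":0,"grip":0.27},{"x":0,"y":0,"z":20,"rx":0,"ry":0,"rz":0,"grip":0.27},{"x":0,"y":0,"z":12,"rx":0,"ry":0,"rz":0,"grip":0.27},{"x":0,"y":0,"z":5,"rx":0,"ry":0,"rz":0,"grip":0.27},{"x":0,"y":0,"z":0,"rx":0,"ry":0,"rz":0,"grip":0.27},{"x":0,"y":0,"z":0,"rx":0,"ry":0,"rz":0,"grip":0},{"x":0,"y":0,"z":0,"rx":0,"ry":0,"rz":0,"grip":0},{"x":0,"y":0,"z":0,"rx":0,"ry":0,"rz":0,"grip":0},{"x":0,"y":0,"z":0,"rx":0,"ry":0,"rz":0,"grip":0}]' 40; python3 -c "
from h import *
p,T,s=rep()
g=p+[0,0,p[2]*0+11]
import numpy as np
# arc waypoints of bar (box x,z) and steps
prev=None
for th in np.arange(0,1.61,.1):
    a=np.arctan2(20.5,-126.5)-th; c=np.array([46.5+128.15*np.cos(a),63.5+128.15*np.sin(a)])
    if prev is not None: print(round(th,2),c.round(0),'tool y,z',(c-prev).round(1)*[1,-1])
    prev=c
"
```

```text
time: 16.08
eef_pos: [0.4235, 0.1557, 0.0756]
tcp_rot: [0.827, 0.562, 0.003, 0.004]
contact_force: [6.0, -6.0, -3.2]
opening: 0.085
finger_force: 38.9
t 16.08 tcp_box [-78.5  62.6  75.6] F_box [ 7.8 -3.4 -3.2] open 0.085 ff 38.9
tool axes in box (cols)
 [[-0.001  1.     0.01 ]
 [ 1.     0.001  0.001]
 [ 0.001  0.01  -1.   ]] q [ 0.13 -0.02  2.23 -0.01  0.92  0.51]
0.1 [-77.  97.] tool y,z [  2.7 -12.5]
0.2 [-73. 109.] tool y,z [  3.9 -12.2]
0.3 [-68. 120.] tool y,z [  5.1 -11.7]
0.4 [-62. 132.] tool y,z [  6.3 -11.2]
0.5 [-55. 142.] tool y,z [  7.3 -10.5]
0.6 [-46. 152.] tool y,z [ 8.4 -9.7]
0.7 [-37. 161.] tool y,z [ 9.3 -8.8]
0.8 [-27. 169.] tool y,z [10.1 -7.9]
0.9 [-16. 175.] tool y,z [10.9 -6.8]
1.0 [ -5. 181.] tool y,z [11.5 -5.7]
1.1 [  7. 186.] tool y,z [12.  -4.5]
1.2 [ 20. 189.] tool y,z [12.4 -3.3]
1.3 [ 32. 191.] tool y,z [12.6 -2. ]
1.4 [ 45. 192.] tool y,z [12.8 -0.8]
1.5 [ 58. 191.] tool y,z [12.8  0.5]
1.6 [ 71. 189.] tool y,z [12.7  1.8]
```

```bash
python3 -m creep '[{"x":0,"y":4,"z":-12.5,"rx":0,"ry":0,"rz":0,"grip":0},{"x":0,"y":3.9,"z":-12.2,"rx":0,"ry":0,"rz":0,"grip":0},{"x":0,"y":5.1,"z":-11.7,"rx":0,"ry":0,"rz":0,"grip":0},{"x":0,"y":6.3,"z":-11.2,"rx":0,"ry":0,"rz":0,"grip":0},{"x":0,"y":7.3,"z":-10.5,"rx":0,"ry":0,"rz":0,"grip":0},{"x":0,"y":8.4,"z":-9.7,"rx":0,"ry":0,"rz":0,"grip":0},{"x":0,"y":9.3,"z":-8.8,"rx":0,"ry":0,"rz":0,"grip":0},{"x":0,"y":10.1,"z":-7.9,"rx":0,"ry":0,"rz":0,"grip":0},{"x":0,"y":0,"z":0,"rx":0,"ry":0,"rz":0,"grip":0},{"x":0,"y":0,"z":0,"rx":0,"ry":0,"rz":0,"grip":0}]' 40; python3 -c "
from h import *
rep()"
```

```text
time: 16.92
eef_pos: [0.4703, 0.1372, 0.1595]
tcp_rot: [0.828, 0.561, -0.001, -0.001]
contact_force: [-6.0, 1.8, 5.6]
opening: 0.082
finger_force: 39.9
t 16.92 tcp_box [-28.1  62.7 159.5] F_box [-6.2 -0.6  5.6] open 0.082 ff 39.9
tool axes in box (cols)
 [[ 0.001  1.    -0.002]
 [ 1.    -0.001 -0.   ]
 [-0.    -0.002 -1.   ]] q [ 0.08 -0.05  2.09  0.    1.11  0.45]
```

```bash
python3 -m creep '[{"x":0,"y":10.9,"z":-6.8,"rx":0,"ry":0,"rz":0,"grip":0},{"x":0,"y":11.5,"z":-5.7,"rx":0,"ry":0,"rz":0,"grip":0},{"x":0,"y":12,"z":-4.5,"rx":0,"ry":0,"rz":0,"grip":0},{"x":0,"y":12.4,"z":-3.3,"rx":0,"ry":0,"rz":0,"grip":0},{"x":0,"y":12.6,"z":-2,"rx":0,"ry":0,"rz":0,"grip":0},{"x":0,"y":12.8,"z":-0.8,"rx":0,"ry":0,"rz":0,"grip":0},{"x":0,"y":12.8,"z":0.5,"rx":0,"ry":0,"rz":0,"grip":0},{"x":0,"y":6,"z":0.8,"rx":0,"ry":0,"rz":0,"grip":0},{"x":0,"y":0,"z":0,"rx":0,"ry":0,"rz":0,"grip":0},{"x":0,"y":0,"z":0,"rx":0,"ry":0,"rz":0,"grip":0}]' 40; python3 -c "
from h import *
rep()"
```

```text
time: 17.75
eef_pos: [0.5562, 0.1034, 0.1807]
tcp_rot: [0.828, 0.561, 0.001, 0.001]
contact_force: [0.7, 0.7, 5.3]
opening: 0.083
finger_force: 42.3
t 17.75 tcp_box [ 64.2  63.  180.7] F_box [0.3 0.9 5.3] open 0.083 ff 42.3
tool axes in box (cols)
 [[ 0.     1.     0.003]
 [ 1.    -0.     0.001]
 [ 0.001  0.003 -1.   ]] q [ 0.    0.09  1.9  -0.    1.15  0.38]
```

```bash
python3 -m creep '[{"x":0,"y":0,"z":0,"rx":0,"ry":0,"rz":0,"grip":0.4},{"x":0,"y":0,"z":0,"rx":0,"ry":0,"rz":0,"grip":0.4},{"x":0,"y":0,"z":0,"rx":0,"ry":0,"rz":0,"grip":0.4},{"x":0,"y":0,"z":-20,"rx":0,"ry":0,"rz":0,"grip":0.4},{"x":0,"y":0,"z":-25,"rx":0,"ry":0,"rz":0,"grip":0.4},{"x":0,"y":0,"z":-15,"rx":0,"ry":0,"rz":0,"grip":0.4},{"x":0,"y":-30,"z":0,"rx":0,"ry":0,"rz":0,"grip":0.6},{"x":0,"y":-30,"z":0,"rx":0,"ry":0,"rz":0,"grip":0.6},{"x":0,"y":-9,"z":0,"rx":0,"ry":0,"rz":0,"grip":0.6},{"x":0,"y":0,"z":0,"rx":0,"ry":0,"rz":0,"grip":0.6}]'; python3 - <<'E'
from h import *
import cv2
go([-5,62.5,75])
d=optics.read_camera("wrist");t=optics.read_camera("top");
np.savez("pics/w4.npz",**{k:d[k] for k in("K","R","t")})
print("knob",proj(d,w([-5,62.5,90])).round(0))
a=np.arctan2(20.5,-126.5)-2;print("bar open top",proj(t,w([46.5+128.15*np.cos(a),62.5,63.5+128.15*np.sin(a)])).round(0), "post",proj(t,w([0,-122,118])).round(0))
c=cv2.resize(t["color"][130:270,140:280],(420,420),interpolation=cv2.INTER_CUBIC)
cv2.imwrite("pics/w4.png",np.hstack([d["color"][:, :],c])[:, :980][:,180:])
E
```

```text
time: 18.58
eef_pos: [0.4886, 0.1297, 0.239]
tcp_rot: [0.827, 0.562, -0.0, -0.0]
contact_force: [0.3, 0.6, 0.7]
opening: 0.598
finger_force: 0.0
t 18.58 tcp_box [ -8.3  62.5 239. ] F_box [0.  0.7 0.7] open 0.598 ff 0.0
tool axes in box (cols)
 [[-0.002  1.    -0.001]
 [ 1.     0.002 -0.001]
 [-0.001 -0.001 -1.   ]] q [ 0.06 -0.1   1.98 -0.    1.26  0.44]
tool shift mm [1.00e-01 3.50e+00 1.64e+02]
knob [276. 196.]
bar open top [196. 148.] post [254. 235.]
```

View pics/w4.png

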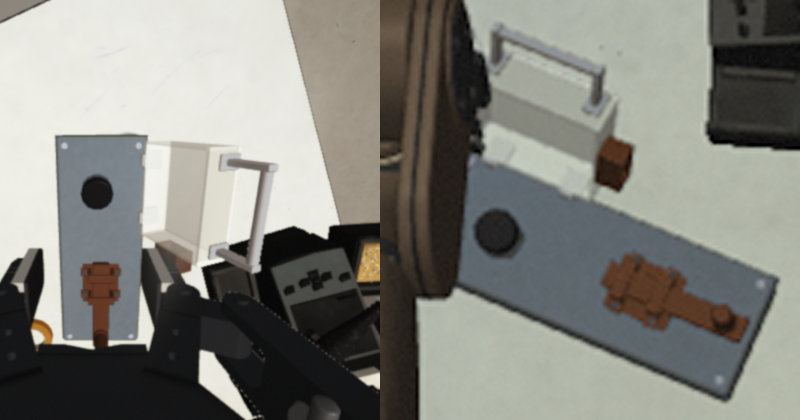

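The guard is open: the bar in the top view maps to (196,152), against (196,148) predicted for 2.0 rad. The bolt post is at (254,236), fully drawn, and the knob is at (277,193) in the wrist view, where predicted. Next I grip the knob.

```bash
python3 -m creep '[{"x":0,"y":3.5,"z":38,"rx":0,"ry":0,"rz":0,"grip":0.6},{"x":0,"y":0,"z":40,"rx":0,"ry":0,"rz":0,"grip":0.6},{"x":0,"y":0,"z":40,"rx":0,"ry":0,"rz":0,"grip":0.6},{"x":0,"y":0,"z":30,"rx":0,"ry":0,"rz":0,"grip":0.6},{"x":0,"y":0,"z":15,"rx":0,"ry":0,"rz":0,"grip":0.6},{"x":0,"y":0,"z":8,"rx":0,"ry":0,"rz":0,"grip":0.6},{"x":0,"y":0,"z":0,"rx":0,"ry":0,"rz":0,"grip":0.2},{"x":0,"y":0,"z":0,"rx":0,"ry":0,"rz":0,"grip":0.2},{"x":0,"y":0,"z":0,"rx":0,"ry":0,"rz":0,"grip":0.2},{"x":0,"y":0,"z":0,"rx":0,"ry":0,"rz":0,"grip":0.2}]' 60; python3 -c "
from h import *
rep()"
```

```text
time: 19.52
eef_pos: [0.493, 0.1276, 0.0687]
tcp_rot: [0.827, 0.561, -0.001, -0.001]
contact_force: [-5.0, -0.3, -2.8]
opening: 0.367
finger_force: 59.6
t 19.52 tcp_box [-3.6 62.2 68.7] F_box [-4.6 -2.1 -2.8] open 0.367 ff 59.6
tool axes in box (cols)
 [[-0.     1.    -0.003]
 [ 1.     0.    -0.001]
 [-0.001 -0.003 -1.   ]] q [ 0.05  0.13  2.09 -0.    0.93  0.43]
```

```bash
python3 -m creep '[{"x":0,"y":0,"z":-2,"rx":0,"ry":0,"rz":0,"grip":0.2},{"x":0,"y":0,"z":-2,"rx":0,"ry":0,"rz":0,"grip":0.2},{"x":0,"y":0,"z":-2,"rx":0,"ry":0,"rz":0,"grip":0.2},{"x":0,"y":0,"z":-2,"rx":0,"ry":0,"rz":0,"grip":0.2},{"x":0,"y":0,"z":-2,"rx":0,"ry":0,"rz":0,"grip":0.2},{"x":0,"y":0,"z":-2,"rx":0,"ry":0,"rz":0,"grip":0.2},{"x":0,"y":0,"z":-2,"rx":0,"ry":0,"rz":0,"grip":0.2},{"x":0,"y":0,"z":-2,"rx":0,"ry":0,"rz":0,"grip":0.2},{"x":0,"y":0,"z":0,"rx":0,"ry":0,"rz":0,"grip":0.2},{"x":0,"y":0,"z":0,"rx":0,"ry":0,"rz":0,"grip":0.2}]' 60; python3 -c "
from h import *
rep()"
```

```text
time: 20.35
eef_pos: [0.4928, 0.1276, 0.0824]
tcp_rot: [0.828, 0.561, -0.001, -0.001]
contact_force: [2.2, 1.0, -23.3]
opening: 0.363
finger_force: 62.0
t 20.35 tcp_box [-3.7 62.1 82.4] F_box [  1.7   1.8 -23.3] open 0.363 ff 62.0
tool axes in box (cols)
 [[ 0.     1.    -0.002]
 [ 1.    -0.    -0.001]
 [-0.001 -0.002 -1.   ]] q [0.05 0.1  2.09 0.   0.95 0.43]
```

```bash
python3 -m creep '[{"x":0,"y":0,"z":2,"rx":0,"ry":0,"rz":0,"grip":0.2},{"x":0,"y":0,"z":2,"rx":0,"ry":0,"rz":0,"grip":0.2},{"x":0,"y":0,"z":2,"rx":0,"ry":0,"rz":0,"grip":0.2},{"x":0,"y":0,"z":2,"rx":0,"ry":0,"rz":0,"grip":0.2},{"x":0,"y":0,"z":2,"rx":0,"ry":0,"rz":0,"grip":0.2},{"x":0,"y":0,"z":2,"rx":0,"ry":0,"rz":0,"grip":0.2},{"x":0,"y":0,"z":2,"rx":0,"ry":0,"rz":0,"grip":0.2},{"x":0,"y":0,"z":2,"rx":0,"ry":0,"rz":0,"grip":0.2},{"x":0,"y":0,"z":2,"rx":0,"ry":0,"rz":0,"grip":0.2},{"x":0,"y":0,"z":0,"rx":0,"ry":0,"rz":0,"grip":0.2}]' 60; python3 -c "
from h import *
rep()"
```

```text
time: 21.18
eef_pos: [0.493, 0.1276, 0.0686]
tcp_rot: [0.827, 0.562, -0.002, -0.001]
contact_force: [-9.2, -0.3, -0.9]
opening: 0.364
finger_force: 64.0
t 21.18 tcp_box [-3.5 62.2 68.6] F_box [-8.4 -3.7 -0.9] open 0.364 ff 64.0
tool axes in box (cols)
 [[-0.     1.    -0.004]
 [ 1.     0.    -0.002]
 [-0.002 -0.004 -1.   ]] q [ 0.05  0.13  2.09 -0.    0.93  0.43]
```

```bash
python3 -m creep '[{"x":0,"y":0,"z":1,"rx":0,"ry":0,"rz":0,"grip":0.2},{"x":0,"y":0,"z":1,"rx":0,"ry":0,"rz":0,"grip":0.2},{"x":0,"y":0,"z":1,"rx":0,"ry":0,"rz":0,"grip":0.2},{"x":0,"y":0,"z":0,"rx":0,"ry":0,"rz":0,"grip":0.2},{"x":0,"y":0,"z":0,"rx":0,"ry":0,"rz":0,"grip":0.2},{"x":0,"y":0,"z":0,"rx":0,"ry":0,"rz":0,"grip":0.2},{"x":0,"y":0,"z":0,"rx":0,"ry":0,"rz":0,"grip":0.2},{"x":0,"y":0,"z":0,"rx":0,"ry":0,"rz":0,"grip":0.2},{"x":0,"y":0,"z":0,"rx":0,"ry":0,"rz":0,"grip":0.2},{"x":0,"y":0,"z":0,"rx":0,"ry":0,"rz":0,"grip":0.2}]' 60; python3 -c "
from h import *
rep()"
```

```text
time: 22.02
eef_pos: [0.4931, 0.1276, 0.068]
tcp_rot: [0.827, 0.562, -0.003, -0.001]
contact_force: [-16.9, -1.6, 12.4]
opening: 0.362
finger_force: 65.3
t 22.02 tcp_box [-3.4 62.2 68. ] F_box [-15.1  -7.7  12.4] open 0.362 ff 65.3
tool axes in box (cols)
 [[-0.001  1.    -0.006]
 [ 1.     0.001 -0.003]
 [-0.003 -0.006 -1.   ]] q [ 0.05  0.13  2.09 -0.    0.93  0.43]
```

```bash
python3 -m creep '[{"x":0,"y":0,"z":-2,"rx":0,"ry":0,"rz":0,"grip":0.2},{"x":0,"y":0,"z":0,"rx":0,"ry":0,"rz":0,"grip":0.62},{"x":0,"y":0,"z":0,"rx":0,"ry":0,"rz":0,"grip":0.62},{"x":0,"y":0,"z":0,"rx":0,"ry":0,"rz":0,"grip":0.62},{"x":0,"y":0,"z":0,"rx":0,"ry":0,"rz":0,"grip":0.62},{"x":0,"y":0,"z":-25,"rx":0,"ry":0,"rz":0,"grip":0.62},{"x":0,"y":0,"z":-35,"rx":0,"ry":0,"rz":0,"grip":0.62},{"x":0,"y":0,"z":-40,"rx":0,"ry":0,"rz":0,"grip":0.62},{"x":0,"y":0,"z":-40,"rx":0,"ry":0,"rz":0,"grip":0.62},{"x":0,"y":0,"z":-30,"rx":0,"ry":0,"rz":0,"grip":0.62}]'; python3 -m creep '[{"x":0,"y":0,"z":0,"rx":0,"ry":0,"rz":0,"grip":0.62},{"x":25,"y":0,"z":0,"rx":0,"ry":0,"rz":0,"grip":0.62},{"x":40,"y":0,"z":0,"rx":0,"ry":0,"rz":0,"grip":0.62},{"x":40,"y":0,"z":0,"rx":0,"ry":0,"rz":0,"grip":0.62},{"x":40,"y":0,"z":0,"rx":0,"ry":0,"rz":0,"grip":0.62},{"x":25,"y":0,"z":0,"rx":0,"ry":0,"rz":0,"grip":0.62},{"x":0,"y":0,"z":0,"rx":0,"ry":0,"rz":0,"grip":0.62},{"x":0,"y":0,"z":0,"rx":0,"ry":0,"rz":0,"grip":0.62},{"x":0,"y":0,"z":0,"rx":0,"ry":0,"rz":0,"grip":0.62},{"x":0,"y":0,"z":0,"rx":0,"ry":0,"rz":0,"grip":0.62}]';python3 - <<'E'
from h import *
import cv2
rep()
d=optics.read_camera("scene");t=optics.read_camera("top")
print("scene knob in/out",proj(d,w([-5,62.5,90])).round(1),proj(d,w([-5,62.5,104])).round(1))
print("top knob in/out",proj(t,w([-5,62.5,90])).round(1),proj(t,w([-5,62.5,104])).round(1))
a=cv2.resize(t["color"][120:260,150:270],(480,560),interpolation=cv2.INTER_CUBIC)
b=cv2.resize(d["color"][135:235,220:275],(308,560),interpolation=cv2.INTER_CUBIC)
cv2.imwrite("pics/f.png",np.hstack([a,b]))
E
```

```text
time: 22.85
eef_pos: [0.4958, 0.1277, 0.2408]
tcp_rot: [0.828, 0.561, 0.003, 0.002]
contact_force: [1.0, 0.9, 0.5]
opening: 0.616
finger_force: 0.0
time: 23.68
eef_pos: [0.5568, 0.2847, 0.2357]
tcp_rot: [0.828, 0.561, 0.0, 0.0]
contact_force: [-0.5, -0.3, -0.7]
opening: 0.621
finger_force: 0.0
t 23.68 tcp_box [ -2.3 231.8 235.7] F_box [-0.3 -0.4 -0.7] open 0.621 ff 0.0
tool axes in box (cols)
 [[ 0.001  1.     0.   ]
 [ 1.    -0.001 -0.   ]
 [-0.     0.    -1.   ]] q [ 0.31  0.18  1.7  -0.    1.27  0.69]
scene knob in/out [251.1 163.1] [250.9 159.1]
top knob in/out [178.6 206.9] [177.4 205.6]
```

View pics/f.png

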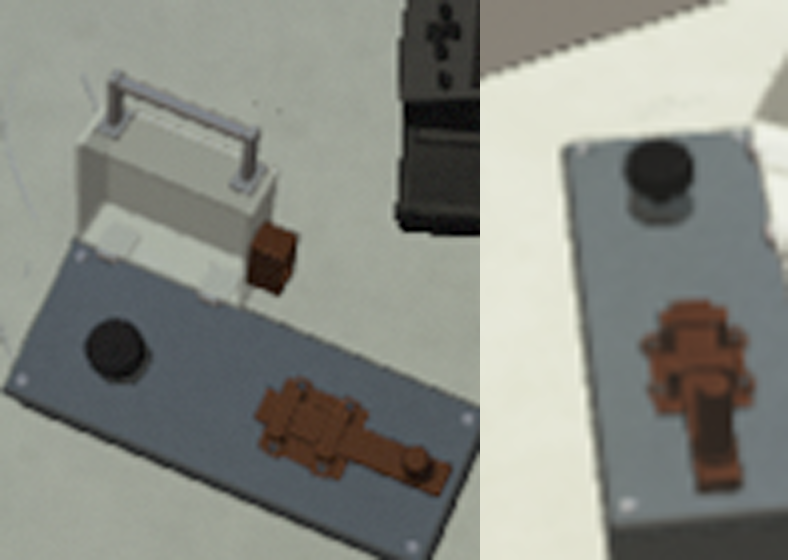

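The final views show the guard standing on its stop, the bolt drawn and the arm clear. The knob top is at about (179,207) in the top view and (252,164.5) in the scene view, both matching "pushed in". I'm handing it in.

```bash
python3 -c "
from plant import sign_off
print(sign_off())"
```

```text
the job is handed in; nothing more can be done
None
```

The job is handed in at about 24 s: bolt worked free and fully drawn, guard open on its stop, knob pulled out to its end stop and pushed fully back in; the arm stayed clear of the bottle, spool and heatsink.

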